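# Set the sprung tweezers to their gap mark over the inspection plate

### The job

Lift the sprung tweezers off their rest and bring their tips, level, about 5 cm above the white inspection plate, squeezed so that the moving arm lies wholly over the orange tab that marks the wanted tip gap. Squeeze gently, never let the tips close up on each other, and leave the tin, bottle, spool and tray undisturbed. Finish while still holding the tweezers there with the gap steady: do not put them down or let go.

Things in the scene. Friction and masses are not known exactly. Their poses are not given: they have to be found in the camera images.
- rest: Fixed tweezer rest: pale blue base 200 x 75 x 8 mm with two steel posts, tops 45 mm above the table, under the tweezers' hinge end and white rail. From 74 mm behind to 44 mm ahead of its origin fingers have room down to the base. Origin: centre of underside, on the table; x towards the tweezers' tips. The tweezers start with origin and axes within 5 mm and 0.05 rad of it in plan.
- tweezers: Loose steel tweezers, 182 mm long, about 75 g, lying flat on the rest, underside 45 mm above the table, arms opening sideways. Origin: on the underside below the grips, near the centre of mass; x to the tips, z up, moving arm on the +y side. Hinge at x = -85, y = -5 mm, tips at x = 85. A white rail (10 mm wide, 3 thick) with the orange tab runs across below the moving arm at x = 50.
- tw_grip (a point): Where to squeeze, along the tweezers' y: on the z axis of the tweezers' frame, 8 mm above the underside. Black grips 1 to 16 mm above the underside: a flat one on the straight arm (x = -22 to 22 mm, outer face y = -18 mm) and a round one on the moving arm (14 mm thick upright roller shape at x = 0, outermost y = 13 mm when open). Width over both: 18 mm + 85 mm x sin(0.15 - jaw), 30.7 when open.
- tw_tips (a point): Point between the tips, at x = 85, y = 0, z = 10 mm in the tweezers' axes. Tip gap: 3 mm + 170 mm x sin(0.15 - jaw), 28 mm when open.
- jaw (a joint): Hinge of the moving arm, rad: 0 = open (unsqueezed), grows as it is squeezed towards the straight arm, 0.15 = stop (tips 3 mm apart). The spring opens it: at the grips about 2.6 N at the first movement, 10.6 N at the stop. Where it crosses the rail its centre line is at y = -5 mm + 135 mm x sin(0.15 - jaw) in the tweezers' axes.
- jaw_line (a point): Point on top of the moving arm's centre line, 135 mm from the hinge, where it crosses the rail. The arm is 5 mm wide there.
- mark (a joint): Where the orange tab is set along the rail, m: between 0.004 and 0.013, fixed during a run. The tab's middle is at y = 15.2 mm - mark in the tweezers' axes, so mark is how far the arm must be squeezed, measured at the rail. The arm is centred on the tab when sin(0.15 - jaw) = 0.1494 - mark / 0.135, i.e. at a width over the grips of 30.7 mm - 0.63 x mark.
- mark_mid (a point): Middle of the orange tab's top, 5 mm above the tweezers' underside, below the moving arm's path. The tab is 10 mm along y (across the arm), 18 mm along x: with the arm centred 2.5 mm of orange shows on each side. Axes as the tweezers'.
- plate: Fixed white inspection plate 130 x 130 x 10 mm with a black cross. Origin: centre of the underside, on the table. Beyond its +x edge a small camera stands on a post 108 mm from the origin: foot 40 x 50 mm, head 30 mm wide, reaching from 76 to 130 mm from the origin, top about 105 mm above the table.
- plate_mid (a point): Centre of the black cross on the plate's top face, 10 mm above the table; axes as the plate's.
- tin_mid (a point): Loose dark tin with brass wool (bystander), 60 mm across, 32 mm high; its centre, half-way up.
- flux_mid (a point): Loose green bottle with white cap (bystander), 42 mm across, 85 mm high; its centre, half-way up.
- spool_mid (a point): Loose green solder spool (bystander), 58 mm across, 38 mm high; its centre, half-way up.
- tray_mid (a point): Loose blue parts tray (bystander), 110 x 80 x 26 mm; its centre, half-way up.
Mind the look-alikes: they are no part of the job. What is shaped like the rest but purple or red is not meant.

How it is judged:
By the outcome, as a careful person would: the job done as asked, in the order asked, and still so for the second after the job is handed in, while the arm keeps its last pose, push and grip.
It also fails if it takes over 45 s, if anything falls off the work surface, if the arm or the gripper's body presses on something with over 40 N, if the wrist force passes 120 N, or if a joint passes its speed limit or range.

### The arm

A 6-joint arm with a two-finger parallel gripper is mounted at the origin on the work surface. World frame = base frame: x ahead of the robot, y to its left, z up, the work surface at z = 0. Lengths are in mm, angles in rad, forces in N, time in s.
With the tool pointing down it reaches from about 375 to 900 mm from the base axis. Payload 3.1 kg.
Tool frame: the origin (TCP) lies at the very end of the fingers, on their centre line; the grasp point (between the pads) lies 19 mm behind it; z points along the fingers, y is the line along which they close (so a half turn about z gives the same grasp; the last joint's range is limited). The gripper opens to 87 mm and grips with 3 to 60 N. Pads are 19 mm wide; open, the fingers measure 117 mm over their backs; the gripper's body (75 mm by 190 mm) begins 51 mm behind the grasp point.
Start: joints at [0.947, 0.527, 1.433, -0, 1.181, -0.178], TCP at [269.445, 563.911, 222.548] pointing down, gripper open.
Joint ranges: [-3.08, 3.08], [-0.75, 2.2], [0.22, 2.44], [-1.43, 4.57], [0, 2.65], [-2.85, 2.85]. Speed limits (rad/s): [2.79, 2.79, 3.14, 3.14, 3.14, 3.14].

### API

Orientations are given as a 3x3 rotation matrix whose columns are the frame's x, y, z axes.
In Python, from plant import * gives the robot as it stands. Calls block until the motion is done:
- move_pose(position, orientation): joint-space move of the TCP to a pose.
- move_linear(position, v=150, ori=None, force_limit=None): straight line of the TCP; ori=None keeps the orientation; v is the mean speed in mm/s. With force_limit (N) it stops when the force on the tool has changed by that much, and returns True; else False.
- set_joints(angles): joint-space move.
- gripper_to(opening, grasp_force=None): finger opening in mm; grasp_force is the grip in N (None keeps the last); returns when the fingers have stopped.
- sleep(seconds).
- ik(position, orientation): joint angles nearest the present ones, or None.
- capture(name): name is "side" or "top"; returns the picture (384x512x3 uint8, red, green, blue); there is no depth.
- camera_info(name): a dict with "mtx" (3x3 intrinsics, pixels), "R" (3x3) and "t" (3): a world point X has camera coordinates R X + t. Camera axes: x right, y down, z forward; pixel columns grow to the right and rows downward; lengths in mm; the calibration is good to about 2 mm. A picture is of the moment at which its call begins. camera_info takes no time and is no camera call.
A pose or a line that the arm cannot do raises Unreachable and nothing moves.
- finish_job(): hands the job in; it is judged then, once.
Readings, each from a call of its own:
- get_clock(): time.
- get_joints(): joint angles.
- get_qd(): joint speeds.
- get_effort(): joint torques, N m.
- get_tcp_pos(): TCP position.
- get_tcp_rot(): TCP orientation.
- get_force(): force on the tool from outside, world axes, zero at the start.
- get_wrist_torque(): the same for the moment, N m.
- get_grip_width(): finger opening in mm.
- get_grip_force(): force on a finger pad.
Only numpy, scipy, OpenCV 4.12 (cv2) and the standard library are available. Lean on these libraries where they do the work, as an engineer would, in place of code of your own. Each camera call takes 0.05 s, during which the arm holds its last target. There are 200 camera calls.

## Working session

There is one attempt and no reset: what is moved stays moved. The work goes in short steps, each a Python script; the robot and the scene stay as the last script left them, time stands still between calls to the robot, and variables do not carry over. Pictures are saved under pics/ and viewed, at most 10 in all, crops included, and the job is handed in when it is done.

```bash
mkdir -p pics; ls; python3 - <<'E'
from plant import *
import cv2, numpy as np
for n in ("top","side"):
    im=capture(n); cv2.imwrite(f"pics/{n}0.png",cv2.cvtColor(im,cv2.COLOR_RGB2BGR))
    c=camera_info(n); R=np.array(c["R"]); print(n,np.array(c["mtx"]).round(1).tolist(),R.round(3).tolist(),(-R.T@np.array(c["t"])).round(0))
E
```

```text
pics
top [[440.4, 0.0, 258.8], [0.0, 440.4, 189.8], [0.0, 0.0, 1.0]] [[0.027, -1.0, 0.012], [-0.993, -0.029, -0.113], [0.114, -0.009, -0.993]] [ 370.   15. 1538.]
side [[468.1, 0.0, 256.5], [0.0, 468.1, 189.5], [0.0, 0.0, 1.0]] [[0.833, -0.553, -0.004], [-0.395, -0.591, -0.703], [0.386, 0.588, -0.711]] [   6. -827. 1053.]
```

View pics/top0.png

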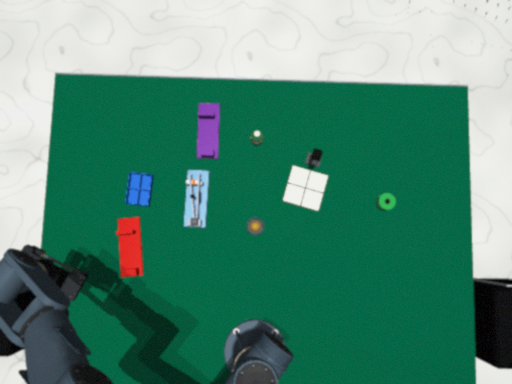

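View pics/side0.png

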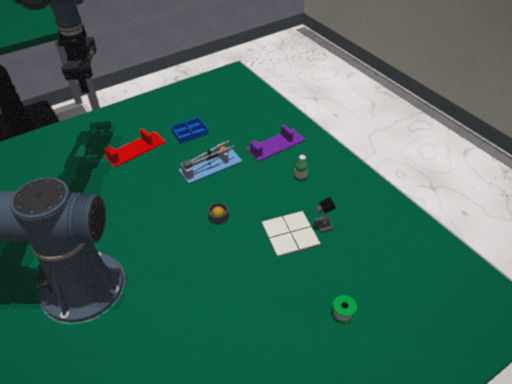

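The thing wanted is the pale blue rest with the tweezers, at top (196,198) and side (210,165). The look-alikes are the purple rest at top (208,130) and the red one at top (130,246). The blue tray at (139,189) could also be confused with it. The plate is at top (306,188) and its camera at (315,157).

```bash
cat > h.py <<'E'
from plant import *
import cv2, numpy as np
def ray(n,uv):
    c=camera_info(n);R=np.array(c["R"]);t=np.array(c["t"])
    d=R.T@np.linalg.inv(np.array(c["mtx"]))@np.array([uv[0],uv[1],1.0]);return -R.T@t,d
def onz(n,uv,z):
    o,d=ray(n,uv);return o+d*(z-o[2])/d[2]
def proj(n,X):
    c=camera_info(n);p=np.array(c["mtx"])@(np.array(c["R"])@np.asarray(X,float)+np.array(c["t"]));return p[:2]/p[2]
def hsvmask(im,lo,hi):
    return cv2.inRange(cv2.cvtColor(im,cv2.COLOR_RGB2HSV),np.array(lo),np.array(hi))
def big(m,near=None):
    k,l,s,c=cv2.connectedComponentsWithStats(m)
    i=1+np.argmax(s[1:,4]);return (l==i).astype(np.uint8),c[i],s[i]
def down(yaw):
    # tool z down, tool y along (-sin,cos) => x = y cross z
    y=np.array([-np.sin(yaw),np.cos(yaw),0]);z=np.array([0,0,-1.]);return np.c_[np.cross(y,z),y,z]
E
python3 - <<'E'
from h import *
I={n:cv2.cvtColor(cv2.imread(f"pics/{n}0.png"),cv2.COLOR_BGR2RGB) for n in("top","side")}
def blob(n,lo,hi,win,z):
    im=I[n];m=hsvmask(im,lo,hi);w=np.zeros_like(m);x0,y0,x1,y1=win;w[y0:y1,x0:x1]=m[y0:y1,x0:x1]
    w=cv2.morphologyEx(w,cv2.MORPH_CLOSE,np.ones((7,7)))
    b,c,s=big(w);ct=max(cv2.findContours(b,0,1)[0],key=cv2.contourArea)
    P=np.array([onz(n,p[0],z)[:2] for p in ct],np.float32)
    (cx,cy),(a,bb),ang=cv2.minAreaRect(P);print(n,c.round(1),s,'centre',round(cx),round(cy),'size',round(a),round(bb),'ang',round(ang,1),'box',cv2.boxPoints(((cx,cy),(a,bb),ang)).round().tolist())
print("rest")
blob("top",(95,40,120),(115,170,255),(170,160,225,240),8)
blob("side",(95,40,120),(115,170,255),(170,135,250,190),8)
print("plate")
blob("top",(0,0,170),(180,60,255),(275,160,335,215),10)
blob("side",(0,0,170),(180,60,255),(255,205,325,260),10)
a=cv2.resize(I["top"][160:240,160:230],None,fx=7,fy=7,interpolation=2)[:560]
b=cv2.resize(I["side"][130:190,170:250],None,fx=5,fy=5)
A=np.zeros((560,800,3),np.uint8);A[:,:400]=a[:,45:445];A[:300,400:]=b
cv2.imwrite("pics/crop1.png",cv2.cvtColor(A,cv2.COLOR_RGB2BGR))
E
```

```text
rest
top [196.1 198.2] [ 184  170   25   58 1254] centre 510 220 size 77 200 ang 88.4 box [[409.0, 185.0], [609.0, 179.0], [611.0, 256.0], [412.0, 261.0]]
side [213.4 165.5] [185 149  57  34 699] centre 512 212 size 203 72 ang 0.3 box [[410.0, 248.0], [410.0, 176.0], [613.0, 177.0], [613.0, 249.0]]
plate
top [305.1 187.7] [ 283  166   45   45 1376] centre 557 -160 size 131 130 ang 75.3 box [[478.0, -206.0], [604.0, -239.0], [637.0, -113.0], [511.0, -80.0]]
side [290.  232.7] [ 263  212   57   43 1545] centre 559 -161 size 129 128 ang 75.3 box [[480.0, -207.0], [604.0, -240.0], [637.0, -115.0], [513.0, -83.0]]
```

View pics/crop1.png

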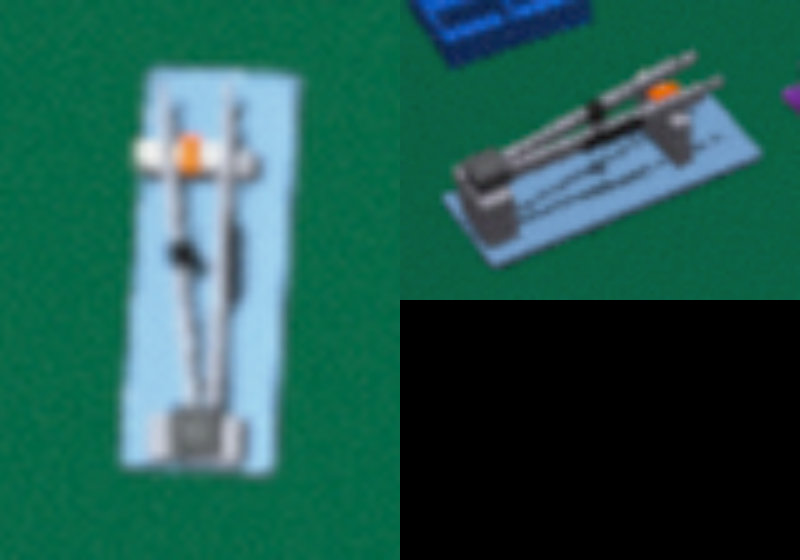

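The crop confirms it: the pale blue rest carries the tweezers, tips up (+x) and moving arm on the left (+y). The orange tab is at crop (190,155), giving a mark of roughly 9 mm. Now I grasp, lift, and show them close to the side camera.

```bash
python3 - <<'E'
from h import *
g=onz("top",(195.1,196.7),53);print("grip",g.round(1), "rail", onz("top",(160+235/7,160+155/7),50).round(1))
yaw=-0.025
insp=np.array([300,-450,480.]); 
pl=np.array([558,-160.5]); py=-0.256
pg=np.array([*(pl-85*np.array([np.cos(py),np.sin(py)])),39])
for s in (0,np.pi):
    for nm,p,y in (("g",[g[0],g[1],34],yaw),("insp",insp,-2.23),("insp2",insp,-1.6),("plate",pg,py)):
        q=ik(p,down(y+s));print(s,nm,None if q is None else np.round(q,2))
E
```

```text
grip [510.2 217.5  53. ] rail [560.1 225.3  50. ]
0 g [ 0.2   0.72  1.75 -0.    0.68 -1.34]
0 insp [-1.19  0.22  1.23 -0.    1.7  -0.53]
0 insp2 [-1.19  0.22  1.23 -0.    1.7  -1.16]
0 plate [-0.51  0.67  1.89 -0.    0.58 -1.82]
3.141592653589793 g [ 0.2   0.72  1.75 -0.    0.68  1.8 ]
3.141592653589793 insp [-1.19  0.22  1.23 -0.    1.7   2.61]
3.141592653589793 insp2 [-1.19  0.22  1.23 -0.    1.7   1.98]
3.141592653589793 plate [-0.51  0.67  1.89 -0.    0.58  1.32]
```

```bash
python3 - <<'E'
from h import *
g=np.array([510.2,217.5]);R=down(-0.025)
gripper_to(60,8)
move_pose([*g,150],R)
cv2.imwrite("pics/pre.png",cv2.cvtColor(capture("side"),cv2.COLOR_RGB2BGR))
print(move_linear([*g,34],v=80,force_limit=8),get_tcp_pos(),get_clock())
gripper_to(26,8);print(get_grip_width(),get_grip_force(),get_force())
move_linear([*g,60],v=40)
print(get_grip_width(),get_grip_force(),get_force(),get_wrist_torque(),get_clock())
move_linear([*g,160],v=100)
move_pose([300,-450,480],down(-2.0))
sleep(.3)
print(get_grip_width(),get_grip_force(),get_force(),get_clock())
im=capture("side");cv2.imwrite("pics/insp_s.png",cv2.cvtColor(im,cv2.COLOR_RGB2BGR))
p=proj("side",[300,-450,499]);print(p)
x,y=int(p[0]),int(p[1])
c=cv2.resize(im[max(0,y-60):y+80,max(0,x-90):x+90],None,fx=4,fy=4,interpolation=2);cv2.imwrite("pics/insp_c.png",cv2.cvtColor(c,cv2.COLOR_RGB2BGR))
E
```

```text
False [510.60248356 217.60684771  34.50924193] 4.1
25.94798945089633 6.336870964150876 [-0.33408687  0.39277658  0.75545921]
26.27267599185605 5.958529121708125 [-0.69944235  0.47036725  0.11309609] [ 0.00819403  0.04954222 -0.03383534] 5.7583
26.229501171184115 5.955723328515887 [-0.23716429  0.26485389 -0.35961697] 9.925
[281.14921154 222.00968381]
```

View pics/insp_c.png

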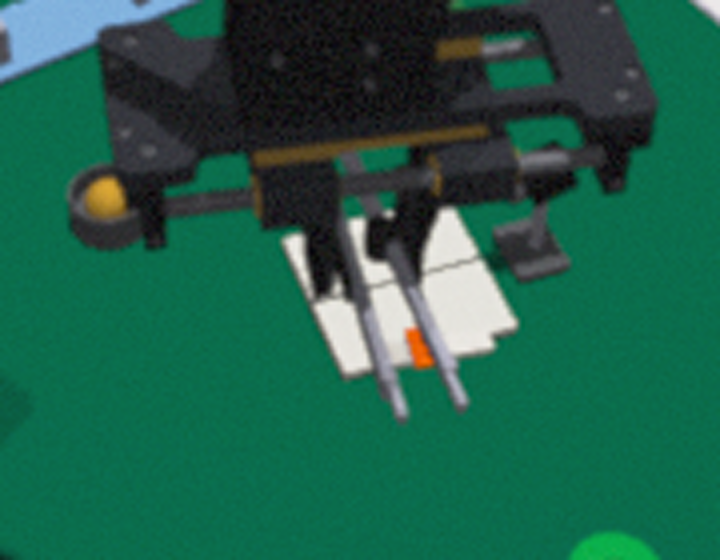

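The tweezers are held, and orange shows only on the inner side of the moving arm (crop (418,348)), so they need more squeeze. I'll turn the tips straight at the camera so there is no sideways parallax, squeeze further, and measure.

```bash
python3 - <<'E'
from h import *
move_pose([260,-490,530],down(-2.21))
gripper_to(24.5,9);sleep(.3)
w=get_grip_width();print(w,get_grip_force(),get_tcp_pos(),get_clock())
im=capture("side");np.save("insp2.npy",im)
cv2.imwrite("pics/insp2_s.png",cv2.cvtColor(im,cv2.COLOR_RGB2BGR))
m=hsvmask(im,(5,150,120),(20,255,255))
P=get_tcp_pos();T=get_tcp_rot();p=proj("side",P+[0,0,19]+50*np.array([np.cos(-2.21),np.sin(-2.21),0]))
x,y=p.astype(int);print(p)
win=np.zeros_like(m);win[y-25:y+25,x-30:x+30]=m[y-25:y+25,x-30:x+30]
d=np.array([np.cos(-2.21),np.sin(-2.21)]);n=np.array([-d[1],d[0]])
zt=P[2]+19-8+5
for r in sorted(set(np.nonzero(win)[0])):
    c=np.nonzero(win[r])[0];q=[onz("side",(u,r),zt)[:2]-P[:2] for u in c]
    print(r,[(int(u),round(float(v@d)),round(float(v@n)-18+w/2,1)) for u,v in zip(c,q)])
c=cv2.resize(im[y-45:y+45,x-60:x+60],None,fx=6,fy=6,interpolation=2);cv2.imwrite("pics/insp2_c.png",cv2.cvtColor(c,cv2.COLOR_RGB2BGR))
E
```

```text
24.251582107729423 6.985629599075764 [ 260.20024173 -489.81741057  529.91022886] 10.9417
[274.89668459 257.7452173 ]
255 [(282, 43, 3.5), (283, 43, 4.8)]
256 [(281, 45, 2.2), (282, 44, 3.5), (283, 44, 4.9), (289, 44, 12.9)]
257 [(282, 46, 3.6), (283, 46, 4.9)]
258 [(282, 48, 3.6), (283, 48, 4.9)]
259 [(282, 49, 3.6), (283, 49, 4.9)]
260 [(282, 51, 3.6), (283, 51, 5.0)]
261 [(283, 53, 5.0), (284, 52, 6.3)]
262 [(283, 54, 5.0), (284, 54, 6.3)]
263 [(283, 56, 5.0), (284, 56, 6.3)]
264 [(282, 57, 3.7), (283, 57, 5.0), (284, 57, 6.4)]
265 [(282, 59, 3.8), (283, 59, 5.1), (284, 59, 6.4)]
266 [(283, 61, 5.1), (284, 60, 6.4)]
```

View pics/insp2_c.png

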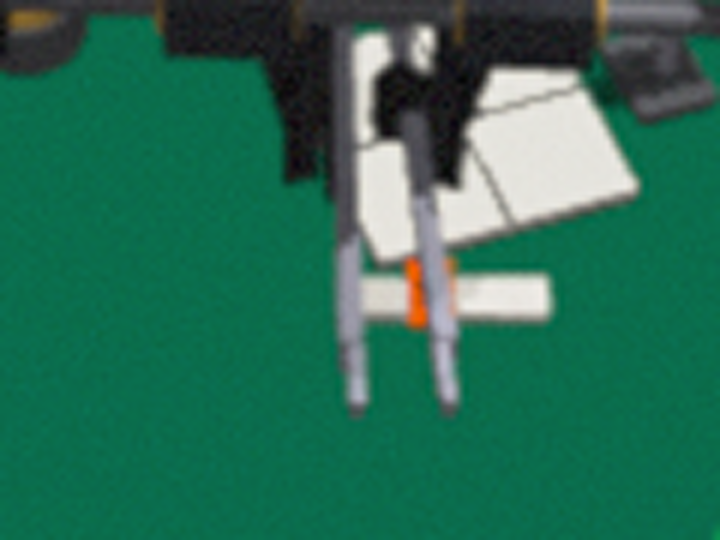

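At 24.25 mm, the tab spans crop x 406–455 and the arm 425–450, so the arm is about 1.3 mm too open at the rail. I'll squeeze to about 23.4 mm and measure again before moving to the plate.

```bash
python3 - <<'E'
from h import *
gripper_to(23.5,9);sleep(.4)
print(get_grip_width(),get_grip_force(),get_tcp_pos(),get_clock())
ims=[capture("side").astype(float) for _ in range(8)]
im=np.mean(ims,0).astype(np.uint8)
print(get_grip_width())
x,y=274,257
sat=im[...,0].astype(int)-im[...,2]
for r in range(255,268,2): print(r,sat[r,276:295])
c=cv2.resize(im[y-15:y+30,x-20:x+40],None,fx=12,fy=12,interpolation=2);cv2.imwrite("pics/insp3_c.png",cv2.cvtColor(c,cv2.COLOR_RGB2BGR))
E
```

```text
23.557933491641144 7.673875505570322 [ 259.9852796  -490.01109702  530.01357734] 11.6167
24.033439291606097
255 [ -3   8   9   9   5  19  58  17 -11 -12  -4  52 165 193  49 -75 -67 -67
 -66]
257 [-22 -19 -20 -21 -24   1  60  33  -9 -15 -14  29 158 224  58 -22 -24 -22
 -21]
259 [ 11  12  11  10  11  16  57  78   5 -15 -15  12 118 157  70  18  10   7
   9]
261 [ 13  11  13  11  11  18  61 112  21 -17 -15   9 102 175  90  20   6   8
   8]
263 [ 12  13  12  13  12  15  67 173  54 -17 -17 -14  32 139 108  25   7   8
   9]
265 [ -6  -6  -5  -4  -4  -1  59 175  92  -2 -16 -17  19 123 125  24  -5  -2
  -1]
267 [-73 -69 -69 -70 -69 -71 -55 -15 -11 -12 -13 -15 -16 -16 -25 -71 -69 -70
 -69]
```

View pics/insp3_c.png

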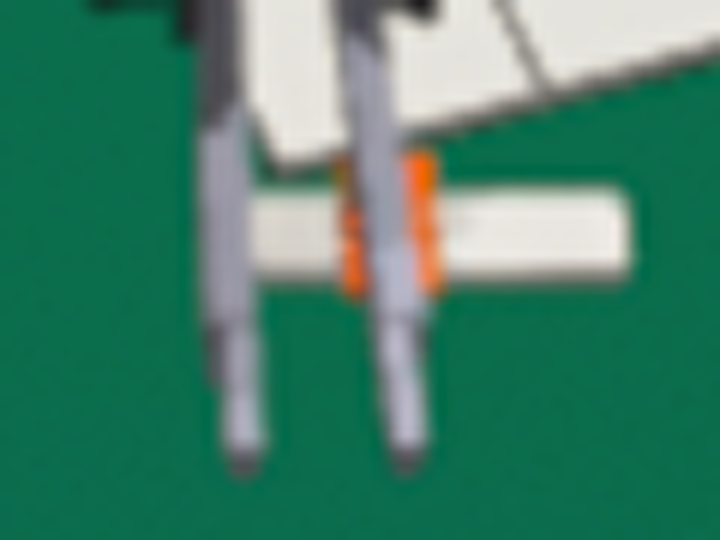

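The tab spans crop x 342–440 and the arm 365–408, so the arm lies wholly over the orange, about 0.5 mm too far in. I'll open it slightly and carry on to the plate.

```bash
python3 - <<'E'
from h import *
gripper_to(23.8,9)
py=-0.256;d=np.array([np.cos(py),np.sin(py)]);n=np.array([-d[1],d[0]])
pl=np.array([558,-160.5]);g=pl-86*d-6*n
move_pose([*g,170],down(py))
print(get_clock())
move_linear([*g,39.5],v=60,force_limit=10);sleep(.3)
print(get_tcp_pos(),get_clock(),np.mean([get_grip_width() for _ in range(10)]),get_grip_force())
A=np.zeros((480,800,3),np.uint8)
for i,n_ in enumerate(("top","side")):
    im=capture(n_);cv2.imwrite(f"pics/fin_{n_}.png",cv2.cvtColor(im,cv2.COLOR_RGB2BGR))
    p=proj(n_,[558,-160.5,60]);x,y=p.astype(int);print(n_,p.round(1),"cross",proj(n_,[558,-160.5,10]).round(1),"x0,y0",x-25,y-30)
    A[:,400*i:400*i+400]=cv2.resize(im[y-30:y+30,x-25:x+25],None,fx=8,fy=8,interpolation=2)
cv2.imwrite("pics/fin_c.png",cv2.cvtColor(A,cv2.COLOR_RGB2BGR))
E
```

```text
14.1917
[ 473.31338009 -144.54096599   39.5810462 ] 16.8167 23.645597831323606 7.4522876855917275
top [307.1 185.6] cross [305.4 187.4] x0,y0 282 155
side [290.5 220.4] cross [289.6 231.8] x0,y0 265 190
```

View pics/fin_c.png

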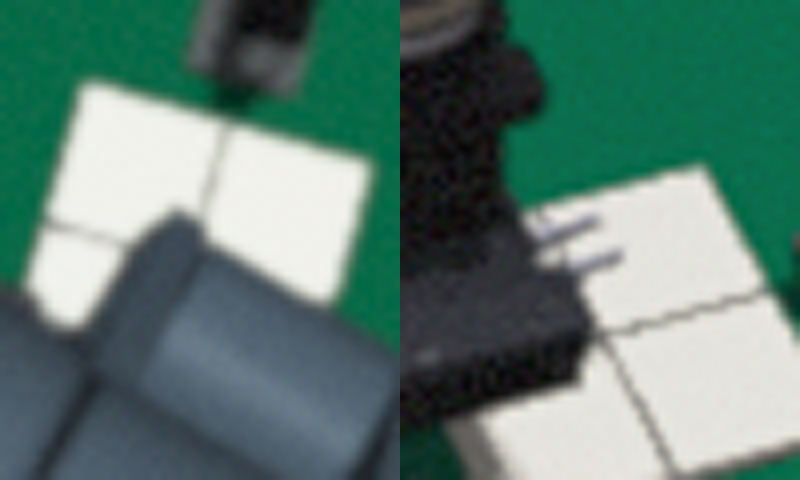

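```bash
python3 - <<'E'
from h import *
P=np.array([260.2,-489.8,529.9]);a=-2.21;d=np.array([np.cos(a),np.sin(a),0]);n=np.array([-d[1],d[0],0]);z=np.array([0,0,1.])
f=lambda x,y,h:proj("side",P+(x+1.5)*d+(y+5.9)*n+(11+h)*z).round(1)
print("tips exp",f(85,1,10),"seen 281.1 280.3; lowered 4mm",f(85,1,6))
print("tab mid exp",f(50,3.6,5),"seen",(214+430.5/6,212+292/6))
m=np.array([291.4,219.7]);q=onz("side",m,60);print("tips at plate if z=60",q.round(1))
print(get_clock(),get_tcp_pos(),get_force(),get_qd().round(4) if hasattr(get_qd(),'round') else get_qd())
E
```

```text
tips exp [279.7 280.4] seen 281.1 280.3; lowered 4mm [279.6 282.2]
tab mid exp [282.  260.3] seen (285.75, 260.6666666666667)
tips at plate if z=60 [ 561.7 -159.9   60. ]
16.9167 [ 473.2917408  -144.52171803   39.55177309] [-0.11236516 -0.14039149 -0.57739404] [ 0.0004  0.0013  0.     -0.0019  0.0003 -0.0005]
```

Level is confirmed: the tip and tab rows match the prediction. The tips are about 4 mm off centre, so I'll make one small correction and hand in.

```bash
python3 - <<'E'
from h import *
P=get_tcp_pos();move_linear([P[0]-3.5,P[1]-2.5,39.5],v=20);sleep(.6)
print(np.mean([get_grip_width() for _ in range(20)]),get_grip_force(),get_tcp_pos(),get_clock())
print(finish_job())
E
```

```text
24.123303987928235 7.45235342066735 [ 469.77760094 -146.98933927   39.49075716] 17.8833
the job is handed in; nothing more can be done
None
```

The job is handed in at 17.9 s, with the tweezers held level and their tips about 5 cm above the plate's cross (a few mm uncertain). The moving arm was last seen wholly over the orange tab before a slight final opening; the gripper hid the tab at the plate, but grip force stayed steady at about 7.5 N.

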